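# Put the lid tamper back in its hooded case

### The job

Put the lid tamper (white round foot, upright wooden handle) away in its plywood case. The foot is too long for the opening when level, so lean the handle over towards the hood, slip the foot's edge in under the hood, then right the tamper, keeping hold of it until it stands flat and upright on the case floor; then let go. Do not shift the steel cup beyond the case or the pink tub beside the tamper.

Things in the scene. Friction and masses are not known exactly. Their poses are not given: they have to be found in the camera images.
- tamper_grip (a point): Point on the axis of the lid tamper's upright round wooden handle, 85 mm above the underside of its foot: a good place to grip from above. The handle is 24 mm in diameter and runs straight from 18 mm to 115 mm above the underside. z points up along the handle. The tamper weighs roughly 0.15 to 0.3 kg.
- tamper_foot (a point): Centre of the underside of the tamper's foot, a white disc 104 mm in diameter and 12 mm thick, with a steel collar (40 mm in diameter, 6 mm high) on top of it; the handle rises from its centre. z points up along the handle. The tamper starts standing upright on the table.
- tamper: The whole lid tamper, same origin and axes as tamper_foot. Round, so its heading about z is of no account.
- case_floor (a point): Centre of the inner floor of the fixed plywood case, 11 mm above the table. Axes: x from the hooded front to the high back, y across, z up. Inside 132 mm along x (-66 to +66 mm) and 132 mm along y; walls 5 mm thick. Front and side walls end 49 mm above this floor. The tamper standing inside has its centre within 14 mm of this point in x and y.
- hood_edge (a point): Middle of the hood's free edge, at its underside: x -26 mm from the floor centre, 45 mm above the case floor. The grey hood, a flat plate 4 mm thick, covers the case from this edge forward to the front wall, full width. Open top: 92 mm from here to the back panel, less than the foot's 104 mm, so the foot passes only when leaned 30 to 45 deg, handle towards -x.
- back_top (a point): Middle of the top edge, inner face, of the case's high back panel: x +66 mm from the floor centre, 85 mm above the case floor; 5 mm thick, 142 mm wide.
- steel_cup_mid (a point): Centre of the plain steel cup, 72 mm in diameter, 82 mm high, loose on the table, farther from the robot than the case; leave it where it is.
- tub_02_mid (a point): Middle of the loose pink tub nearest the tamper, 96 mm in diameter, 55 mm high; leave it where it is.
Mind the look-alikes: they are no part of the job. What is shaped like the tamper but black is not meant.

How it is judged:
On the way:
1. the tamper stands upright (within 9 deg) on the case floor (underside within 10 mm of it) while the fingers still hold it (x of tamper_foot in the frame of case_floor between -0.03 and 0.03 m and y of tamper_foot in the frame of case_floor between -0.03 and 0.03 m and z of tamper_foot in the frame of case_floor below 0.01 m and angle between tamper's own z axis and vertical below 0.157 rad and contact force between the fingers and tamper above 0.5 N), for 0.1 s.
At the end, for the whole second after the job is handed in: The tamper stands at rest inside the case: the centre of its underside within 30 mm of the case floor's centre along and across, within 5 mm of the floor in height, the handle upright within 4 deg (x of tamper_foot in the frame of case_floor between -0.03 and 0.03 m and y of tamper_foot in the frame of case_floor between -0.03 and 0.03 m and z of tamper_foot in the frame of case_floor between -0.004 and 0.005 m and angle between tamper's own z axis and vertical below 0.07 rad and linear speed of tamper below 0.02 m/s and angular speed of tamper below 0.2 rad/s); the robot touches nothing.
It fails at once if the steel cup is shifted by more than 30 mm (distance of steel_cup_mid from where it was at the start of the episode above 0.03 m).
It fails at once if the pink tub beside the tamper is shifted by more than 30 mm (distance of tub_02_mid from where it was at the start of the episode above 0.03 m).
It also fails if it takes over 43 s, if anything falls off the work surface, if the arm or the gripper's body presses on something with over 40 N, if the wrist force passes 120 N, or if a joint passes its speed limit or range.

### The arm

A 6-joint arm with a two-finger parallel gripper is mounted at the origin on a cart in front of the work surface, level with it; the furniture and walls round the work are solid. World frame = base frame: x ahead of the robot, y to its left, z up, the work surface at z = 0. Lengths are in m, angles in rad, forces in N, time in s.
With the tool pointing down it reaches from about 0.375 to 0.9 m from the base axis. Payload 3.1 kg.
Tool frame: the origin (TCP) lies between the finger pads; the fingertips stand 25 mm ahead of it and the grasp point (between the pads) lies 6 mm ahead of it; y points along the fingers, x is the direction in which the jaws open and shut, and the axes are right-handed (so a half turn about y gives the same grasp; the last joint's range is limited). The gripper opens to 87 mm and grips with 3 to 60 N. Pads are 19 mm wide; open, the fingers measure 117 mm over their backs; the gripper's body (75 mm by 190 mm) begins 51 mm behind the grasp point.
Start: joints at [1.046, 0.527, 1.433, -0, 1.181, -0.178], TCP at [0.212, 0.588, 0.248] pointing down, gripper open.
Joint ranges: [-3.08, 3.08], [-0.75, 2.2], [0.22, 2.44], [-1.43, 4.57], [0, 2.65], [-2.85, 2.85]. Speed limits (rad/s): [2.79, 2.79, 3.14, 3.14, 3.14, 3.14].

### API

Orientations are given as a unit quaternion [x, y, z, w].
In Python, from rig import robot gives the robot as it stands.
- The arm moves only by the tool carry_out, never from a script. Its argument "moves" is a list of rows, each a list of 7 numbers: the opening, from 0 (shut) to 1 (fully open), then the shift along the tool's x, y, z in cm, then the turn, a rotation vector about the tool's x, y, z in rad. In form: [[grip, x, y, z, rx, ry, rz], ...]. A call has 1 to 20 rows; each row is the pose to reach, as a shift and turn from the pose commanded when the call began, along the tool's axes at that moment; what a row does not reach only later rows make up. A row lasts 1/10 s, in which the tool goes at most 50 mm and 8.59 degrees, less where a joint would pass 70% of its speed; a pose out of reach is approached as far as the arm can. A call with a gripper value outside its range is refused whole. The fingers move at their own pace and stop on an object; "force" is the grip in N (left out, the last holds). Time passes only in rows, so rows that repeat a pose let the fingers close. It gives the time, the measured TCP pose, the force and the opening at its end, in the units of the state.
- robot.get_obs(): the state, without advancing time (a new reading comes with each control period).
- robot.camera(name): name is "scene" or "top"; returns the picture (420x560x3 uint8, red, green, blue); there is no depth.
- robot.camera_params(name): a dict with "fx", "fy", "cx", "cy" (pixels), "extrinsics" (4x4, takes a point from camera to world coordinates). Camera axes: x right, y down, z forward; pixel columns grow to the right and rows downward; lengths in m; the calibration is good to about 2 mm. A picture is of the moment at which its call begins. camera_params takes no time and is no camera call.
- robot.hand_in(): hands the job in, once; it reports no verdict.
The state is a dict: "time": time; "q": joint angles; "joint_velocities": joint speeds; "joint_torque": joint torques, N m; "position": TCP position; "tool_rot": TCP orientation; "ft_force": force on the tool from outside, world axes, zero at the start; "moment": the same for the moment, N m; "grip_width": finger opening in m.
Only numpy, scipy, OpenCV 4.12 (cv2) and the standard library are available. Lean on these libraries where they do the work, as an engineer would, in place of code of your own. Each camera call takes 0.05 s, during which the arm holds its last target.

## Working session

There is one attempt and no reset: what is moved stays moved. The work goes in short steps, Python scripts to look and compute and a tool call to move; the robot and the scene stay as the last step left them, time stands still between calls to the robot, and variables do not carry over. Pictures are saved under pics/ and viewed, and the job is handed in when it is done.

Besides the shell and the picture viewer there is one more tool, called after "Emit:" as name([rows], argument=value, ...), one row to a line, values as JSON. carry_out: Moves the arm, as the interface text tells. Its arguments: {"type":"object","properties":{"moves":{"type":"array"},"force":{"type":"number"}},"required":["moves"]}

```bash
mkdir -p pics; ls; python3 - <<'E'
from rig import robot
import cv2
for n in ("scene","top"):
    im=robot.camera(n); cv2.imwrite(f"pics/{n}0.png",im[:,:,::-1])
    p=robot.camera_params(n); print(n,p)
print(robot.get_obs())
E
```

```text
pics
scene {'fx': 390.784738448779, 'fy': 390.784738448779, 'cx': 286.1032047015187, 'cy': 207.45654120955612, 'extrinsics': array([[ 8.86417922e-01, -2.89991289e-01,  3.60788469e-01,
         1.65059559e-01],
       [-4.62885144e-01, -5.56643105e-01,  6.89844763e-01,
        -7.88912266e-01],
       [ 7.81441886e-04, -7.78494384e-01, -6.27651084e-01,
         7.79211325e-01],
       [ 0.00000000e+00,  0.00000000e+00,  0.00000000e+00,
         1.00000000e+00]])}
top {'fx': 382.63559882370436, 'fy': 382.63559882370436, 'cx': 281.69443775025843, 'cy': 206.57747730078725, 'extrinsics': array([[-0.0227392 , -0.98136625,  0.19079626,  0.35827267],
       [-0.99971364,  0.02374364,  0.00297973, -0.01079978],
       [-0.0074544 , -0.19067387, -0.98162514,  1.0797927 ],
       [ 0.        ,  0.        ,  0.        ,  1.        ]])}
{'time': 0.1, 'q': array([ 1.04650434e+00,  5.28338089e-01,  1.43370770e+00, -5.99587051e-06,
        1.18139764e+00, -1.78525627e-01]), 'joint_velocities': array([ 0.00084536, -0.00179134, -0.0031065 , -0.0008816 , -0.00124451,
        0.00019988]), 'joint_torque': array([ 7.56340869e-04, -4.40986097e+01, -1.77151555e+01,  6.35346933e-02,
        5.33420721e-02, -3.49736445e-05]), 'position': array([0.21151994, 0.58750819, 0.24671216]), 'tool_rot': array([ 0.57883429,  0.40594244, -0.40712816, -0.57828043]), 'ft_force': array([-0.38562096, -0.51154892, -0.35034761]), 'moment': array([-0.00382503, -0.05012401, -0.01693593]), 'grip_width': 0.0873489588760518}
```

View pics/scene0.png

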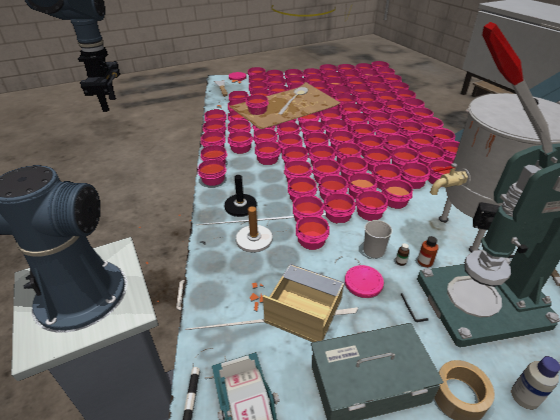

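View pics/top0.png

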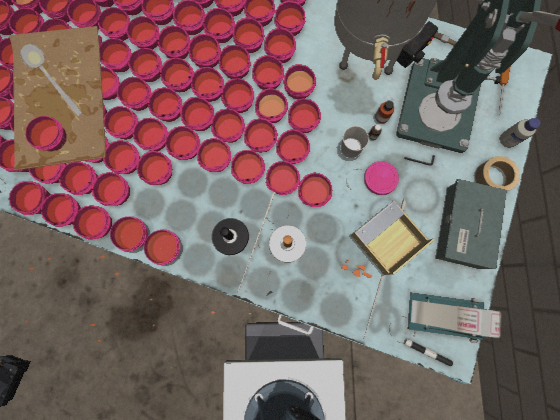

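```bash
python3 - <<'E'
import cv2
a=cv2.imread("pics/scene0.png");b=cv2.imread("pics/top0.png")
cv2.imwrite("pics/c1.png",cv2.resize(a[190:350,220:400],None,fx=4,fy=3.75,interpolation=cv2.INTER_CUBIC)[:600,:800])
cv2.imwrite("pics/c2.png",cv2.resize(b[190:290,340:450],None,fx=6,fy=6,interpolation=cv2.INTER_CUBIC))
cv2.imwrite("pics/c3.png",cv2.resize(b[170:290,200:350],None,fx=5,fy=5,interpolation=cv2.INTER_CUBIC))
E
```

```text
(no output)
```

View pics/c1.png

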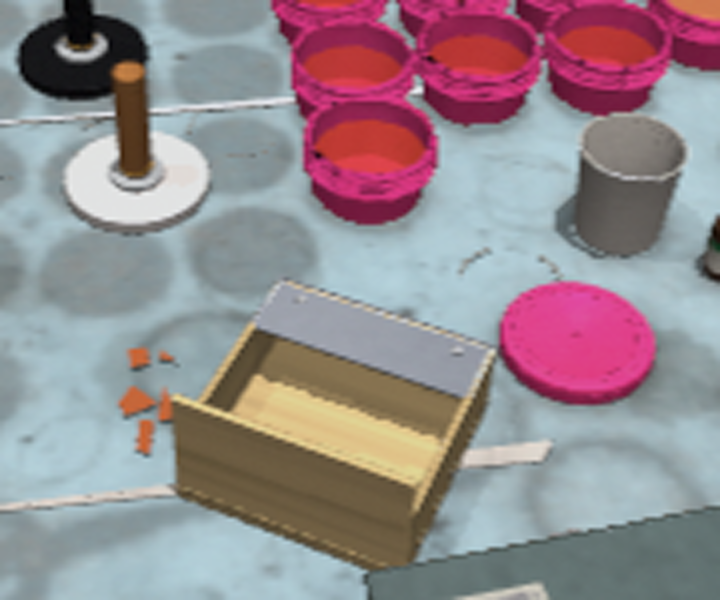

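View pics/c2.png

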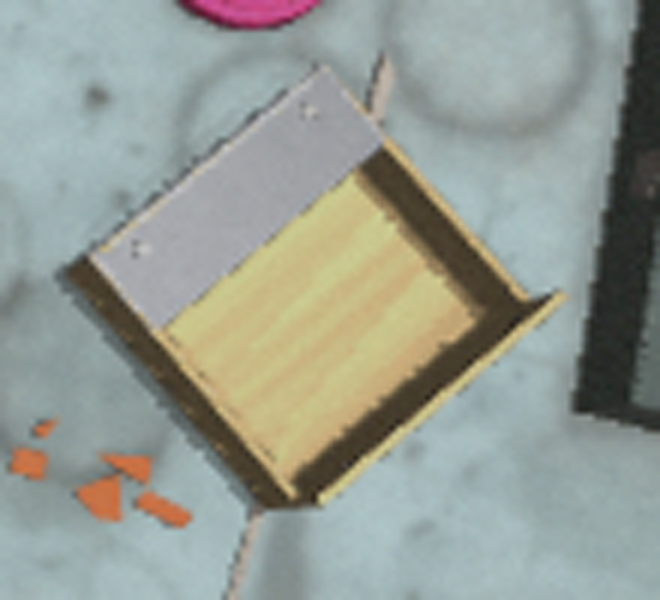

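View pics/c3.png

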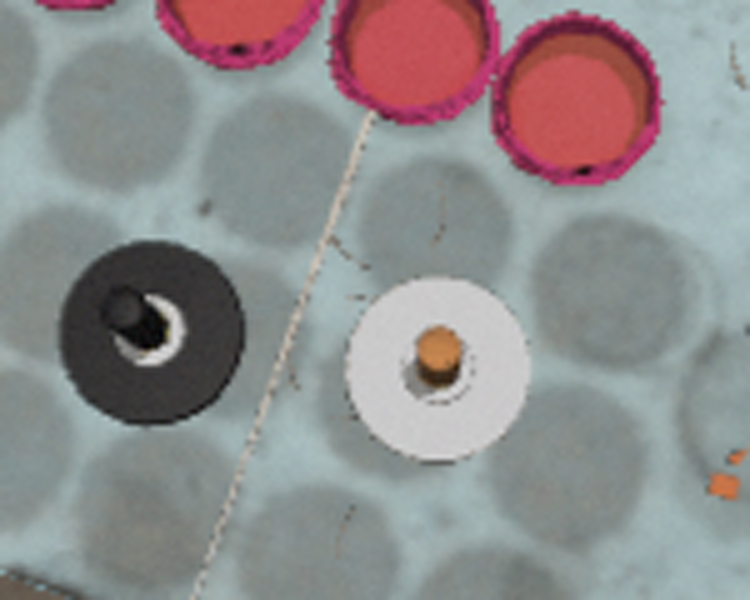

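```bash
cat > h.py <<'E'
import cv2,numpy as np
from rig import robot
def cast(n,uv,z):
    p=robot.camera_params(n);E=p["extrinsics"];uv=np.atleast_2d(np.asarray(uv,float))
    d=np.c_[(uv[:,0]-p["cx"])/p["fx"],(uv[:,1]-p["cy"])/p["fy"],np.ones(len(uv))]@E[:3,:3].T
    o=E[:3,3];return o+d*((z-o[2])/d[:,2])[:,None]
def proj(n,P):
    p=robot.camera_params(n);E=p["extrinsics"];q=(np.atleast_2d(P)-E[:3,3])@E[:3,:3]
    return np.c_[q[:,0]/q[:,2]*p["fx"]+p["cx"],q[:,1]/q[:,2]*p["fy"]+p["cy"]]
def big(m):
    c,_=cv2.findContours(m.astype(np.uint8),cv2.RETR_EXTERNAL,cv2.CHAIN_APPROX_NONE)
    return max(c,key=cv2.contourArea)[:,0,:]
E
python3 - <<'E'
from h import *
b=cv2.imread("pics/top0.png").astype(int);a=cv2.imread("pics/scene0.png").astype(int)
def win(m,x0,y0,x1,y1):
    k=np.zeros_like(m);k[y0:y1,x0:x1]=m[y0:y1,x0:x1];return k
for n,im,w in(("top",b,(255,215,320,275)),("scene",a,(232,225,275,255))):
    m=(im.min(2)>185)&(im.max(2)-im.min(2)<18); c=big(win(m,*w))
    P=cast(n,c,0.012)[:,:2].astype(np.float32); (cc,r)=cv2.minEnclosingCircle(P); e=cv2.fitEllipse(P)
    print("foot",n,cc,r,e)
for n,im,w,z in(("top",b,(275,225,300,243),.115),("scene",a,(245,200,262,212),.115)):
    m=(im[:,:,2]-im[:,:,0]>60)&(im[:,:,2]>(150 if n=="top" else 0)); c=big(win(m,*w))
    print("handle",n,c.min(0),c.max(0),cast(n,[c.mean(0)],z))
for n,im,w in(("top",b,(345,195,412,250)),("scene",a,(275,262,350,295))):
    print(im[222,385] if n=="top" else im[283,315])
    ref=im[222,385] if n=="top" else im[278,312]
    m=(np.abs(im-ref).max(2)<22)&(im[:,:,0]-im[:,:,2]<30); c=big(cv2.morphologyEx(win(m,*w).astype(np.uint8),cv2.MORPH_OPEN,np.ones((3,3))))
    P=(cast(n,c,0.060)[:,:2]).astype(np.float32)
    print("hood",n,cv2.minAreaRect(P*1000),cv2.boxPoints(cv2.minAreaRect(P)).round(4).tolist(),len(c))
    R=cv2.boxPoints(cv2.minAreaRect(P));print(proj(n,np.c_[R,[.06]*4]).round(1).tolist())
# eye points in c2 (6x, off 340,190), pixel centre shift
f=lambda u,v:[(u+.5)/6-.5+340,(v+.5)/6-.5+190]
print("hood eye",cast("top",[f(325,66),f(385,145),f(162,328),f(92,258)],.060).round(4))
print("back eye",cast("top",[f(565,293),f(320,505),f(548,292),f(303,490)],.096).round(4))
E
```

```text
foot top (0.46172064542770386, -0.02026136964559555) 0.05086230859160423 ((0.46162915229797363, -0.020551206544041634), (0.09844009578227997, 0.09862152487039566), 5.766396522521973)
foot scene (0.46262452006340027, -0.019645581021904945) 0.051591891795396805 ((0.4623640179634094, -0.020548367872834206), (0.0943274274468422, 0.09725351631641388), 80.39456939697266)
handle top [284 236] [291 242] [[ 0.46153668 -0.02020548  0.115     ]]
handle scene [248 207] [255 211] [[ 0.46172718 -0.02149554  0.115     ]]
[165 161 160]
hood top ((529.0918579101562, -257.62921142578125), (110.60990142822266, 196.66632080078125), 28.671504974365234) [[0.4334000051021576, -0.19789999723434448], [0.5277000069618225, -0.37040001153945923], [0.6248000264167786, -0.3174000084400177], [0.5303999781608582, -0.14480000734329224]] 365
[[354.4, 250.4], [416.3, 213.8], [393.8, 179.5], [332.7, 214.8]]
[168 159 152]
hood scene ((498.5976257324219, -260.14263916015625), (40.77513885498047, 158.60667419433594), 37.50167465209961) [[0.4341000020503998, -0.20960000157356262], [0.5307000279426575, -0.33550000190734863], [0.5630999803543091, -0.31060001254081726], [0.46650001406669617, -0.18479999899864197]] 154
[[273.7, 273.2], [335.7, 295.3], [341.4, 282.8], [280.9, 261.9]]
hood eye [[ 0.5657 -0.3125  0.06  ]
 [ 0.5288 -0.3366  0.06  ]
 [ 0.449  -0.2311  0.06  ]
 [ 0.4809 -0.202   0.06  ]]
back eye [[ 0.4567 -0.3966  0.096 ]
 [ 0.3698 -0.2849  0.096 ]
 [ 0.4573 -0.3894  0.096 ]
 [ 0.3762 -0.2782  0.096 ]]
```

```bash
python3 - <<'E'
from h import *
from scipy.ndimage import map_coordinates
C=np.array([.4684,-.2993]);X=np.array([-.792,-.610]);X/=np.linalg.norm(X);Y=np.array([X[1],-X[0]])*-1
g={n:cv2.GaussianBlur(cv2.imread(f"pics/{n}0.png"),(0,0),.6).astype(float) for n in("top","scene")}
def W(x,y,z): 
    x,y=np.broadcast_arrays(x,y); return np.c_[C+x[:,None]*X+y[:,None]*Y,np.full(len(x),z)]
def scan(n,name,fixed,axis,z,lo=-.05,hi=.05):
    s=np.arange(-.009,.0091,.0005);off=[];tt=np.linspace(lo,hi,25)
    for t in tt:
        P=W(fixed+s,np.full(len(s),t),z) if axis=="x" else W(np.full(len(s),t),fixed+s,z)
        uv=proj(n,P);v=np.stack([map_coordinates(g[n][:,:,c],[uv[:,1],uv[:,0]],order=1) for c in range(3)],1)
        d=np.abs(np.gradient(v,axis=0)).sum(1);off.append(s[d.argmax()])
    k=np.polyfit(tt,off,1); med=np.median(off)
    print(n,name,"med off mm %.1f"%(med*1e3),"slope %.3f"%k[0],"spread %.1f"%(np.std(off)*1e3))
for n in g:
    scan(n,"front outer x-71 z60",-.071,"x",.060)
    scan(n,"free edge x-26 z60",-.026,"x",.060)
    scan(n,"back outer top x71 z96",.071,"x",.096)
    scan(n,"back inner top x66 z96",.066,"x",.096)
    scan(n,"side inner top y66 z60",.066,"y",.060,-.01,.05)
    scan(n,"side inner top y-66 z60",-.066,"y",.060,-.01,.05)
    scan(n,"side outer top y71 z60",.071,"y",.060,-.01,.05)
    scan(n,"side outer top y-71 z60",-.071,"y",.060,-.01,.05)
# cup, tub
print("tub",cast("top",[[314,188]],.055),"cup",cast("top",[[351,142]],.06))
print(X,Y)
E
```

```text
top front outer x-71 z60 med off mm 0.5 slope 0.013 spread 1.0
top free edge x-26 z60 med off mm 0.5 slope 0.002 spread 0.7
top back outer top x71 z96 med off mm -5.0 slope 0.009 spread 0.4
top back inner top x66 z96 med off mm 0.0 slope 0.009 spread 0.4
top side inner top y66 z60 med off mm 0.0 slope -0.007 spread 0.4
top side inner top y-66 z60 med off mm -5.0 slope -0.002 spread 0.5
top side outer top y71 z60 med off mm -5.0 slope -0.007 spread 0.4
top side outer top y-71 z60 med off mm 0.0 slope -0.002 spread 0.5
scene front outer x-71 z60 med off mm -3.5 slope -0.004 spread 2.3
scene free edge x-26 z60 med off mm -1.0 slope 0.002 spread 0.3
scene back outer top x71 z96 med off mm -1.0 slope 0.011 spread 1.1
scene back inner top x66 z96 med off mm 4.0 slope 0.011 spread 1.1
scene side inner top y66 z60 med off mm 5.0 slope -0.010 spread 0.3
scene side inner top y-66 z60 med off mm 0.0 slope 0.077 spread 2.6
scene side outer top y71 z60 med off mm 0.0 slope -0.032 spread 2.8
scene side outer top y-71 z60 med off mm 5.0 slope -0.107 spread 3.4
tub [[ 0.60738661 -0.0977736   0.055     ]] cup [[ 0.73614157 -0.20611704  0.06      ]]
[-0.79225198 -0.61019407] [ 0.61019407 -0.79225198]
```

Candidates: the white-footed tamper with an orange-brown handle (scene (254,230), top (287,243)), and the black look-alike (scene (240,200), top (231,236)). I'm going for the white one, and the crop confirms it has a white disc, steel collar and wooden handle. In the case, the hood (grey) faces top-image up-left and the high back faces down-right.

```bash
cat >> h.py <<'E'
from scipy.spatial.transform import Rotation as R
C=np.array([.468,-.2991,.011]);Xc=np.array([-.79225,-.61019,0]);Yc=np.array([.61019,-.79225,0]);Z=np.array([0,0,1.])
R0=np.c_[Yc,-Z,-Xc]           # tool upright, jaws along case y
def tilt(th): return R.from_rotvec(-Yc*th).as_matrix()@R0   # handle to -x
def case_tcp(px,py,pz,th,grip=.091):  # foot pos in case frame -> tcp pose ; grip=distance underside->tcp along handle
    M=tilt(th); return C+px*Xc+py*Yc+pz*Z-M[:,1]*grip, M
def delta(p,M,ref=None):
    o=robot.get_obs() if ref is None else ref
    A=R.from_quat(o["tool_rot"]).as_matrix()
    return np.r_[A.T@(p-o["position"])*100,R.from_matrix(A.T@M).as_rotvec()]
E
python3 - <<'E'
from h import *
print(R.from_quat(robot.get_obs()["tool_rot"]).as_matrix().round(3))
print(delta(np.array([.4617,-.0203,.20]),R0).round(3))
E
```

```text
[[ 0.339 -0.001 -0.941]
 [ 0.941 -0.002  0.339]
 [-0.002 -1.     0.   ]]
[-4.8696e+01  4.7460e+00 -4.4138e+01  2.0000e-03  2.1400e+00 -1.0000e-03]
```

Emit:
carry_out([
  [1,-48.7,4.75,-44.1,0,2.14,0],
  [1,-48.7,4.75,-44.1,0,2.14,0],
  [1,-48.7,4.75,-44.1,0,2.14,0],
  [1,-48.7,4.75,-44.1,0,2.14,0],
  [1,-48.7,4.75,-44.1,0,2.14,0],
  [1,-48.7,4.75,-44.1,0,2.14,0],
  [1,-48.7,4.75,-44.1,0,2.14,0],
  [1,-48.7,4.75,-44.1,0,2.14,0],
  [1,-48.7,4.75,-44.1,0,2.14,0],
  [1,-48.7,4.75,-44.1,0,2.14,0],
  [1,-48.7,4.75,-44.1,0,2.14,0],
  [1,-48.7,4.75,-44.1,0,2.14,0],
  [1,-48.7,4.75,-44.1,0,2.14,0],
  [1,-48.7,4.75,-44.1,0,2.14,0],
  [1,-48.7,4.75,-44.1,0,2.14,0],
  [1,-48.7,4.75,-44.1,0,2.14,0],
  [1,-48.7,4.75,-44.1,0,2.14,0],
  [1,-48.7,4.75,-44.1,0,2.14,0],
])

```text
time: 1.9
position: [0.4613, -0.0191, 0.2]
tool_rot: [0.635, -0.312, 0.312, -0.635]
ft_force: [-0.2, -1.0, 0.2]
grip_width: 0.0867
```

```bash
python3 - <<'E'
from h import *
im=robot.camera("scene"); cv2.imwrite("pics/s1.png",cv2.resize(im[60:320,130:430],None,fx=2.2,fy=2.2)[:,:,::-1])
o=robot.get_obs();print(o["q"].round(3))
print(delta(np.array([.4617,-.0203,.091]),R0).round(3))
E
```

```text
[-0.284  0.385  1.882 -0.     0.875  0.629]
[ 1.1700e-01  1.0906e+01 -4.5000e-02  0.0000e+00  1.0000e-03 -0.0000e+00]
```

View pics/s1.png

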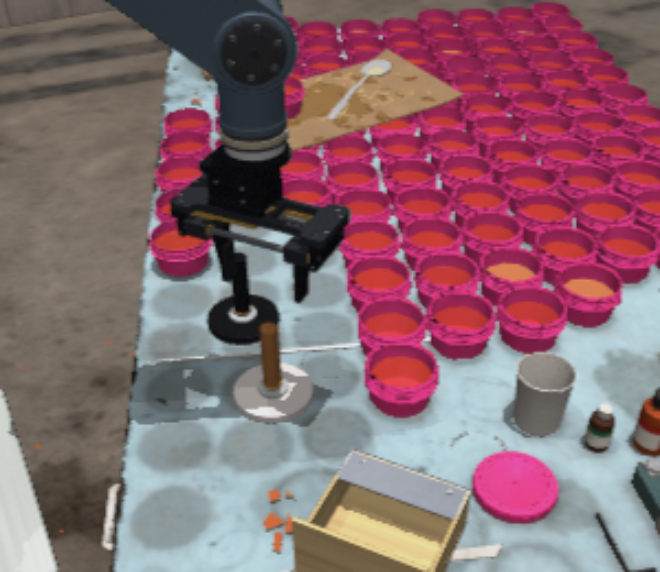

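The open gripper is above the wooden handle (crop (270,340)) and nothing is in the way. Next I lower it and grip.

Emit:
carry_out([
  [1,0.1,2,0,0,0,0],
  [1,0.1,4.5,0,0,0,0],
  [1,0.1,7,0,0,0,0],
  [1,0.1,9,0,0,0,0],
  [1,0.1,10.5,0,0,0,0],
  [1,0.1,10.9,0,0,0,0],
  [1,0.1,10.9,0,0,0,0],
  [0,0.1,10.9,0,0,0,0],
  [0,0.1,10.9,0,0,0,0],
  [0,0.1,10.9,0,0,0,0],
  [0,0.1,10.9,0,0,0,0],
  [0,0.1,10.9,0,0,0,0],
  [0,0.1,10.9,0,0,0,0],
  [0,0.1,10.9,0,0,0,0],
  [0,0.1,10.9,0,0,0,0],
], force=55)

```text
time: 3.45
position: [0.4622, -0.0205, 0.091]
tool_rot: [0.634, -0.312, 0.312, -0.634]
ft_force: [1.0, 0.5, 0.2]
grip_width: 0.0308
```

Emit:
carry_out([
  [0,0,0,0,0,0,0],
  [0,0,0,0,0,0,0],
  [0,0,0,0,0,0,0],
  [0,0,0,0,0,0,0],
  [0,0,0,0,0,0,0],
])

```text
time: 3.95
position: [0.4622, -0.0204, 0.091]
tool_rot: [0.634, -0.312, 0.312, -0.634]
ft_force: [0.3, -0.4, -1.0]
grip_width: 0.0232
```

Emit:
carry_out([
  [0,0,-0.5,0,0,0,0],
  [0,0,-2,0,0,0,0],
  [0,0,-5,0,0,0,0],
  [0,0,-9,0,0,0,0],
  [0,0,-13,0,0,0,0],
  [0,0,-16,0,0,0,0],
  [0,0,-16,0,0,0,0],
  [0,0,-16,0,0,0,0],
])

```text
time: 4.75
position: [0.462, -0.0204, 0.2515]
tool_rot: [-0.634, 0.312, -0.313, 0.634]
ft_force: [-1.0, 1.1, -1.3]
grip_width: 0.0234
```

```bash
python3 - <<'E'
from h import *
im=robot.camera("scene"); cv2.imwrite("pics/s2.png",cv2.resize(im[60:320,130:430],None,fx=2.2,fy=2.2)[:,:,::-1])
o=robot.get_obs();print(o["q"].round(3),o["position"],o["ft_force"],o["moment"])
for th in (0,.3,.5,.785):
    p,M=case_tcp(.024,0,.140,th); print(th,p.round(4),delta(p,M).round(3))
E
```

```text
[-0.287  0.305  1.823 -0.     1.015  0.629] [ 0.46125118 -0.02018179  0.25046296] [-0.37777322  0.47886091 -1.57566374] [-0.09076985  0.11317762 -0.01523714]
0 [ 0.449  -0.3137  0.242 ] [ 2.2521e+01  8.3500e-01 -1.8872e+01  1.0000e-03 -1.0000e-03 -1.0000e-03]
0.3 [ 0.4703 -0.2973  0.2379] [ 2.2520e+01  1.2390e+00 -1.6182e+01 -2.9900e-01 -0.0000e+00 -1.0000e-03]
0.5 [ 0.4836 -0.2871  0.2309] [ 2.2520e+01  1.9450e+00 -1.4508e+01 -4.9900e-01 -0.0000e+00 -1.0000e-03]
0.785 [ 0.4999 -0.2745  0.2154] [ 2.2521e+01  3.4920e+00 -1.2437e+01 -7.8400e-01  0.0000e+00 -1.0000e-03]
```

View pics/s2.png

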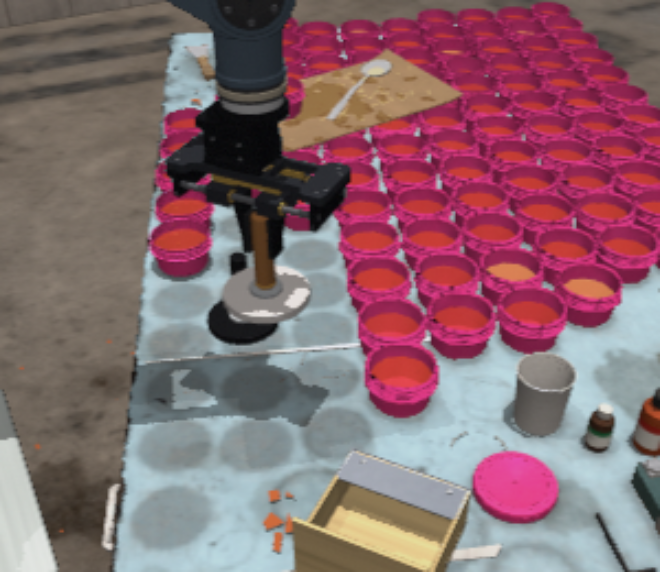

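Emit:
carry_out([
  [0,1.5,0,-1,0,0,0],
  [0,4,0,-3,-0.03,0,0],
  [0,7,0,-5,-0.08,0,0],
  [0,10,0.2,-8,-0.15,0,0],
  [0,13,0.5,-10.5,-0.23,0,0],
  [0,16,1.0,-12,-0.31,0,0],
  [0,18.5,1.5,-12.5,-0.39,0,0],
  [0,20.5,2.0,-12.5,-0.47,0,0],
  [0,22,2.5,-12.4,-0.55,0,0],
  [0,22.5,3.0,-12.4,-0.63,0,0],
  [0,22.5,3.3,-12.4,-0.7,0,0],
  [0,22.5,3.5,-12.4,-0.76,0,0],
  [0,22.5,3.5,-12.4,-0.785,0,0],
  [0,22.5,3.5,-12.4,-0.785,0,0],
  [0,22.5,3.5,-12.4,-0.785,0,0],
])

```text
time: 6.3
position: [0.5009, -0.2743, 0.2153]
tool_rot: [0.829, -0.408, 0.169, -0.344]
ft_force: [1.4, 0.4, -1.5]
grip_width: 0.0233
```

```bash
python3 - <<'E'
from h import *
for n in("scene","top"):
    im=robot.camera(n); cv2.imwrite(f"pics/{n}3.png",im[:,:,::-1])
a=cv2.imread("pics/scene3.png");b=cv2.imread("pics/top3.png")
cv2.imwrite("pics/s3.png",cv2.resize(a[150:350,210:410],None,fx=3,fy=3,interpolation=cv2.INTER_CUBIC))
cv2.imwrite("pics/t3.png",cv2.resize(b[150:290,320:480],None,fx=4,fy=4,interpolation=cv2.INTER_CUBIC))
o=robot.get_obs();print(o["q"].round(3),o["position"],o["ft_force"],o["grip_width"])
p,M=case_tcp(.024,0,.140,.785); print(delta(p,M).round(3))
E
```

```text
[-0.395  0.724  1.388 -0.661  1.507  0.731] [ 0.5009814  -0.27467297  0.21635536] [-0.40814098 -0.41062442 -1.60896522] 0.023042281527030552
[-0.077  0.12   0.019 -0.001 -0.001 -0.   ]
```

View pics/s3.png

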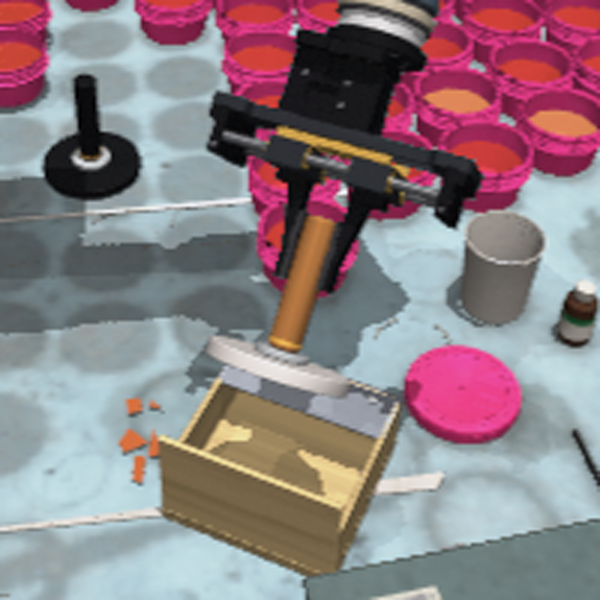

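View pics/t3.png

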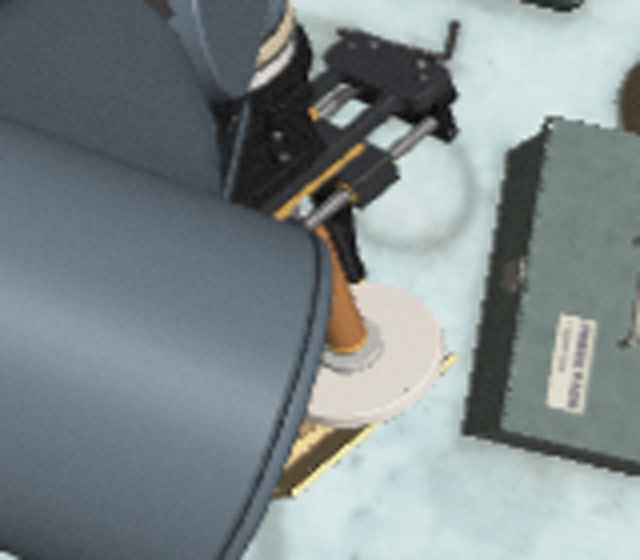

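```bash
python3 - <<'E'
from h import *
o=robot.get_obs();A=R.from_quat(o["tool_rot"]).as_matrix();t=o["position"]
S=lambda uv:[np.array(uv)/3+[210,150]-.33]
T=lambda uv:[np.array(uv)/4+[320,150]-.37]
def P34(n):
    p=robot.camera_params(n);E=np.linalg.inv(p["extrinsics"]);return np.array([[p["fx"],0,p["cx"]],[0,p["fy"],p["cy"]],[0,0,1]])@E[:3]
X=cv2.triangulatePoints(P34("scene"),P34("top"),np.array(S((288,345))).T,np.array(T((350,346))).T);X=(X[:3]/X[3])[:,0]
print("junction meas",X)
for phi in(-.2,-.1,0,.1,.2):
    g=t+A[:,1]*.006; B=A@R.from_rotvec([phi,0,0]).as_matrix()
    f=g+B[:,1]*.085; up=-B[:,1]; j=f+.018*up
    ang=np.linspace(0,2*np.pi,200); rim=lambda h:f+h*up+.052*(np.cos(ang)[:,None]*B[:,0]+np.sin(ang)[:,None]*B[:,2])
    rs=(np.r_[proj("scene",rim(0)),proj("scene",rim(.012))]-[210,150])*3; rt=(np.r_[proj("top",rim(0)),proj("top",rim(.012))]-[320,150])*4
    print(phi,j.round(4),"S j",((proj("scene",j)-[210,150])*3).round(0),"T j",((proj("top",j)-[320,150])*4).round(0),"S box",rs.min(0).round(),rs.max(0).round(),"T box",rt.min(0).round(),rt.max(0).round())
E
```

```text
junction meas [ 0.45992063 -0.30672365  0.16884009]
-0.2 [ 0.4534 -0.3113  0.175 ] S j [[277. 347.]] T j [[362. 348.]] S box [198. 327.] [346. 399.] T box [282. 295.] [463. 434.]
-0.1 [ 0.4566 -0.3088  0.1696] S j [[279. 348.]] T j [[355. 344.]] S box [201. 332.] [348. 398.] T box [273. 288.] [454. 431.]
0 [ 0.4601 -0.3061  0.1647] S j [[282. 349.]] T j [[347. 339.]] S box [204. 334.] [350. 398.] T box [264. 280.] [445. 428.]
0.1 [ 0.4641 -0.3031  0.1602] S j [[284. 348.]] T j [[339. 334.]] S box [207. 333.] [353. 398.] T box [254. 271.] [435. 423.]
0.2 [ 0.4683 -0.2998  0.1562] S j [[287. 347.]] T j [[331. 327.]] S box [210. 329.] [356. 400.] T box [245. 262.] [425. 418.]
```

```bash
python3 - <<'E'
from h import *
for pz in(.12,.1,.08,.06,.042):
    p,M=case_tcp(.024,0,pz,.785); print(pz,delta(p,M).round(2))
E
```

```text
0.12 [-0.08  1.54  1.43 -0.   -0.   -0.  ]
0.1 [-0.08  2.95  2.84 -0.   -0.   -0.  ]
0.08 [-0.08  4.37  4.26 -0.   -0.   -0.  ]
0.06 [-0.08  5.78  5.67 -0.   -0.   -0.  ]
0.042 [-0.08  7.06  6.94 -0.   -0.   -0.  ]
```

Emit:
carry_out([
  [0,-0.1,0.8,0.7,0,0,0],
  [0,-0.1,1.6,1.45,0,0,0],
  [0,-0.1,2.3,2.15,0,0,0],
  [0,-0.1,3.0,2.85,0,0,0],
  [0,-0.1,3.7,3.55,0,0,0],
  [0,-0.1,4.2,4.1,0,0,0],
  [0,-0.1,4.4,4.25,0,0,0],
  [0,-0.1,4.4,4.25,0,0,0],
])

```text
time: 7.2
position: [0.4996, -0.2742, 0.1544]
tool_rot: [0.829, -0.408, 0.169, -0.343]
ft_force: [-0.6, 0.3, -0.6]
grip_width: 0.0231
```

```bash
python3 - <<'E'
from h import *
for n in("scene","top"):
    im=robot.camera(n); cv2.imwrite(f"pics/{n}4.png",im[:,:,::-1])
a=cv2.imread("pics/scene4.png");b=cv2.imread("pics/top4.png")
cv2.imwrite("pics/s4.png",cv2.resize(a[200:340,240:380],None,fx=4.2,fy=4.2,interpolation=cv2.INTER_CUBIC))
cv2.imwrite("pics/t4.png",cv2.resize(b[180:290,330:460],None,fx=5,fy=5,interpolation=cv2.INTER_CUBIC))
o=robot.get_obs();print(o["q"].round(3),o["position"],o["ft_force"],o["grip_width"])
p,M=case_tcp(.024,0,.08,.785); print(delta(p,M).round(3))
E
```

```text
[-0.395  0.804  1.419 -0.669  1.419  0.8  ] [ 0.49994405 -0.274342    0.15515974] [-0.58844245 -0.50752899 -0.83040129] 0.023232871032898384
[ 0.012 -0.008 -0.022 -0.    -0.001  0.   ]
```

View pics/s4.png

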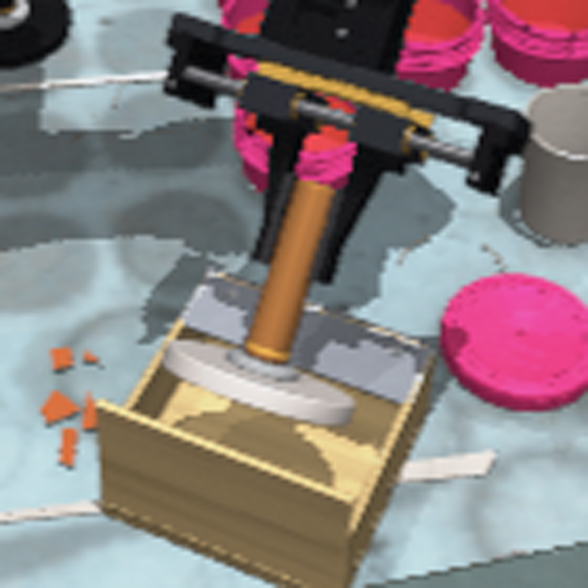

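View pics/t4.png

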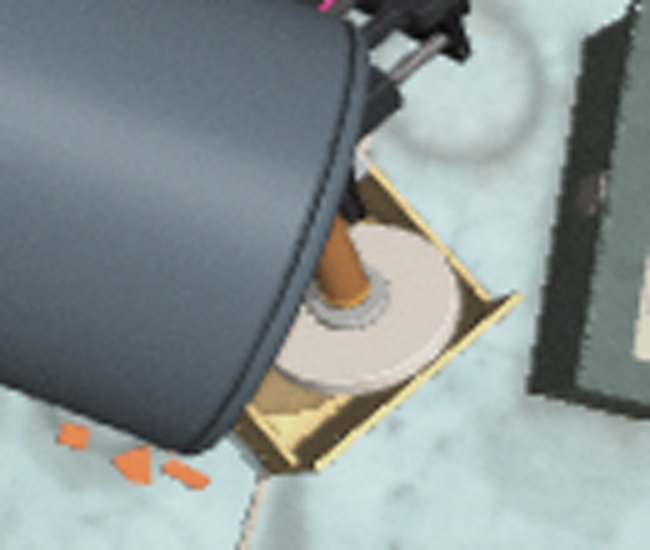

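Emit:
carry_out([
  [0,0,0.5,0.5,0,0,0],
  [0,0,1.0,1.0,0,0,0],
  [0,0,1.5,1.5,0,0,0],
  [0,0,2.0,2.0,0,0,0],
  [0,0,2.4,2.4,0,0,0],
  [0,0,2.6,2.6,0,0,0],
  [0,0,2.6,2.6,0,0,0],
])

```text
time: 8.0
position: [0.4995, -0.2741, 0.1175]
tool_rot: [0.829, -0.408, 0.169, -0.343]
ft_force: [-0.2, -1.1, -2.6]
grip_width: 0.0229
```

```bash
python3 - <<'E'
from h import *
im=robot.camera("scene"); cv2.imwrite("pics/s5.png",cv2.resize(im[200:340,240:380],None,fx=4.2,fy=4.2,interpolation=cv2.INTER_CUBIC)[:,:,::-1])
o=robot.get_obs();print(o["q"].round(3),o["position"],o["ft_force"],o["moment"],o["grip_width"])
for d in range(45,-1,-5):
    th=np.radians(d);px=.024*d/45-.002*(1-d/45);pz=.052*np.sin(th)+.004
    p,M=case_tcp(px,0,pz,th); print(d,delta(p,M,o).round(2))
p,M=case_tcp(-.002,0,.001,0); print(delta(p,M,o).round(2))
E
```

```text
[-0.395  0.857  1.429 -0.676  1.371  0.838] [ 0.49967771 -0.27420997  0.11791161] [ 0.48808489 -1.36260877 -1.24416486] [ 0.32133232 -0.4004042  -0.02216558] 0.023160574742191416
45 [ 0.04  0.12  0.13 -0.   -0.   -0.  ]
40 [ 0.04  0.19 -0.22  0.09 -0.   -0.  ]
35 [ 0.04  0.34 -0.55  0.17 -0.   -0.  ]
30 [ 0.04  0.58 -0.85  0.26 -0.   -0.  ]
25 [ 0.04  0.9  -1.12  0.35 -0.   -0.  ]
20 [ 0.04  1.3  -1.35  0.44 -0.   -0.  ]
15 [ 0.04  1.76 -1.54  0.52 -0.   -0.  ]
10 [ 0.04  2.3  -1.7   0.61 -0.   -0.  ]
5 [ 0.04  2.9  -1.8   0.7  -0.   -0.  ]
0 [ 0.04  3.55 -1.86  0.79 -0.   -0.  ]
[ 0.04  3.76 -1.65  0.79 -0.   -0.  ]
```

View pics/s5.png

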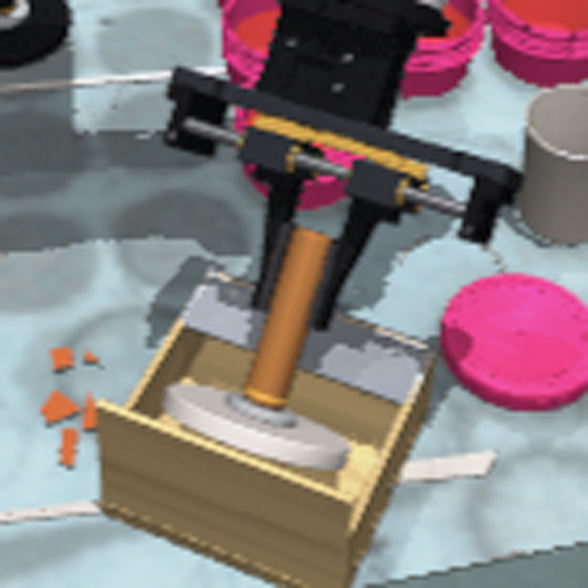

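Emit:
carry_out([
  [0,0.04,0.1,0,0.04,0,0],
  [0,0.04,0.19,-0.22,0.09,0,0],
  [0,0.04,0.26,-0.39,0.13,0,0],
  [0,0.04,0.34,-0.55,0.175,0,0],
  [0,0.04,0.46,-0.7,0.22,0,0],
  [0,0.04,0.58,-0.85,0.26,0,0],
  [0,0.04,0.74,-0.99,0.305,0,0],
  [0,0.04,0.9,-1.12,0.35,0,0],
  [0,0.04,1.1,-1.24,0.395,0,0],
  [0,0.04,1.3,-1.35,0.435,0,0],
  [0,0.04,1.53,-1.45,0.48,0,0],
  [0,0.04,1.76,-1.54,0.525,0,0],
  [0,0.04,2.03,-1.62,0.57,0,0],
  [0,0.04,2.3,-1.7,0.61,0,0],
  [0,0.04,2.3,-1.7,0.61,0,0],
])

```text
time: 9.55
position: [0.4764, -0.2925, 0.1145]
tool_rot: [0.687, -0.339, 0.284, -0.576]
ft_force: [-0.2, 0.1, -0.6]
grip_width: 0.0232
```

```bash
python3 - <<'E'
from h import *
for n in("scene","top"):
    im=robot.camera(n); cv2.imwrite(f"pics/{n}6.png",im[:,:,::-1])
a=cv2.imread("pics/scene6.png");b=cv2.imread("pics/top6.png")
cv2.imwrite("pics/s6.png",cv2.resize(a[200:340,240:380],None,fx=4.2,fy=4.2,interpolation=cv2.INTER_CUBIC))
cv2.imwrite("pics/t6.png",cv2.resize(b[180:290,330:460],None,fx=5,fy=5,interpolation=cv2.INTER_CUBIC))
o=robot.get_obs();print(o["q"].round(3),o["position"],o["ft_force"],o["moment"],o["grip_width"])
for d,pz in((10,.013),(5,.0085),(0,.004),(0,.002),(0,0)):
    th=np.radians(d);px=.024*d/45-.002*(1-d/45)
    p,M=case_tcp(px,0,pz,th); print(d,delta(p,M,o).round(3))
E
```

```text
[-0.663  0.656  1.662 -0.222  0.88   0.399] [ 0.47739768 -0.29205065  0.11429405] [-0.42007438 -0.19097061 -1.87436029] [ 0.0089361  -0.10169138  0.01645162] 0.023103261995513342
10 [-0.015  0.062  0.039  0.001 -0.001  0.   ]
5 [-0.015  0.49  -0.391  0.089 -0.001  0.   ]
0 [-0.014  0.987 -0.814  0.176 -0.001  0.   ]
0 [-1.400e-02  1.184e+00 -7.790e-01  1.760e-01 -1.000e-03  0.000e+00]
0 [-1.400e-02  1.381e+00 -7.440e-01  1.760e-01 -1.000e-03  0.000e+00]
```

View pics/s6.png

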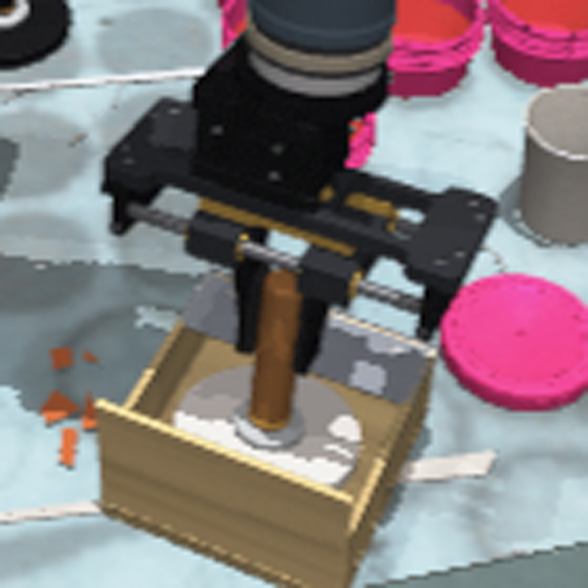

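View pics/t6.png

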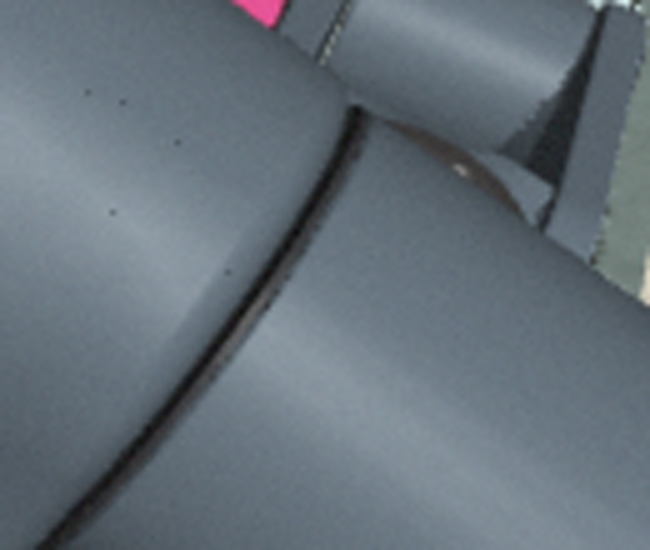

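The foot is inside, its far edge under the hood (crop (270,385)), leaning about 10°, with negligible force. The top camera is blocked by the arm. I'll finish righting it and lower it.

Emit:
carry_out([
  [0,0,0.25,-0.2,0.045,0,0],
  [0,0,0.49,-0.4,0.09,0,0],
  [0,0,0.74,-0.6,0.13,0,0],
  [0,0,0.98,-0.81,0.176,0,0],
  [0,0,1.08,-0.8,0.176,0,0],
  [0,0,1.18,-0.78,0.176,0,0],
  [0,0,1.28,-0.76,0.176,0,0],
  [0,0,1.33,-0.75,0.176,0,0],
  [0,0,1.33,-0.75,0.176,0,0],
  [0,0,1.33,-0.75,0.176,0,0],
])

```text
time: 10.65
position: [0.4701, -0.2975, 0.1021]
tool_rot: [-0.634, 0.312, -0.312, 0.635]
ft_force: [0.3, 0.2, -1.0]
grip_width: 0.0227
```

```bash
python3 - <<'E'
from h import *
im=robot.camera("scene");cv2.imwrite("pics/scene7.png",im[:,:,::-1]); cv2.imwrite("pics/s7.png",cv2.resize(im[200:340,240:380],None,fx=4.2,fy=4.2,interpolation=cv2.INTER_CUBIC)[:,:,::-1])
o=robot.get_obs();print(o["position"],o["ft_force"],o["moment"],o["grip_width"])
p,M=case_tcp(-.002,0,0,0); print(delta(p,M,o).round(3))
E
```

```text
[ 0.47002086 -0.29755281  0.10206802] [ 0.02916342 -0.31826915 -2.017294  ] [-0.1428171   0.12820281 -0.06742025] 0.023384304969944533
[-0.001  0.007 -0.055 -0.001 -0.     0.   ]
```

View pics/s7.png

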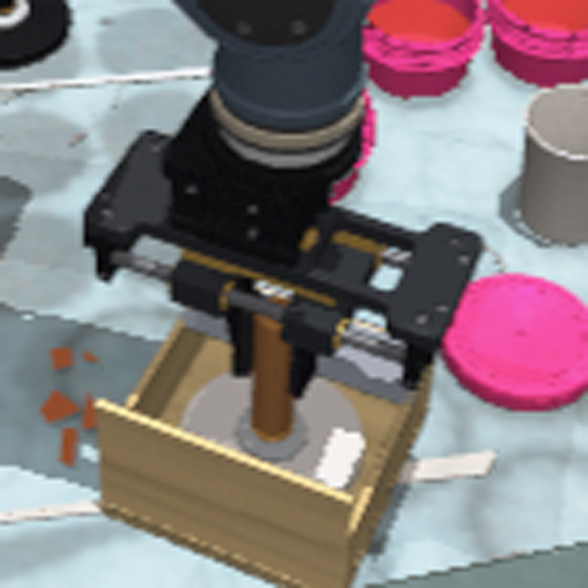

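Emit:
carry_out([
  [0,0,0.05,0,0,0,0],
  [0,0,0.1,0,0,0,0],
  [0,0,0.1,0,0,0,0],
])

```text
time: 11.0
position: [0.4701, -0.2976, 0.1019]
tool_rot: [-0.634, 0.312, -0.313, 0.635]
ft_force: [-0.7, 2.3, 4.3]
grip_width: 0.0227
```

Emit:
carry_out([
  [0,0,0.05,0,0,0,0],
  [0,0,0.05,0,0,0,0],
  [0,0,0.05,0,0,0,0],
])

```text
time: 11.3
position: [0.4701, -0.2975, 0.1019]
tool_rot: [-0.634, 0.312, -0.313, 0.635]
ft_force: [-0.6, 3.3, 7.8]
grip_width: 0.0232
```

The force has turned upward (+8 N), so the foot is on the floor. Release and lift next.

Emit:
carry_out([
  [0,0,0,0,0,0,0],
  [0.3,0,0,0,0,0,0],
  [0.5,0,0,0,0,0,0],
  [0.8,0,0,0,0,0,0],
  [0.8,0,0,0,0,0,0],
  [0.8,0,0,0,0,0,0],
  [0.8,0,0,0,0,0,0],
  [0.8,0,0,0,0,0,0],
])

```text
time: 12.1
position: [0.4699, -0.2977, 0.1005]
tool_rot: [-0.634, 0.312, -0.312, 0.635]
ft_force: [-0.5, -0.4, -0.3]
grip_width: 0.065
```

Emit:
carry_out([
  [0.8,0,-0.5,0,0,0,0],
  [0.8,0,-2,0,0,0,0],
  [0.8,0,-4,0,0,0,0],
  [0.8,0,-7,0,0,0,0],
  [0.8,0,-10,0,0,0,0],
  [0.8,0,-13,0,0,0,0],
  [0.8,3,-15,3,0,0,0],
  [0.8,-2,-15,6,0,0,0],
  [0.8,-6,-15,9,0,0,0],
  [0.8,-10,-15,12,0,0,0],
  [0.8,-14,-15,14,0,0,0],
  [0.8,-18,-15,14,0,0,0],
  [0.8,-22,-15,14,0,0,0],
  [0.8,-22,-15,14,0,0,0],
  [0.8,-22,-15,14,0,0,0],
])

```text
time: 13.6
position: [0.4465, -0.0375, 0.2513]
tool_rot: [-0.634, 0.311, -0.313, 0.635]
ft_force: [1.2, -1.2, -0.5]
grip_width: 0.0698
```

```bash
python3 - <<'E'
from h import *
for n in("scene","top"):
    im=robot.camera(n); cv2.imwrite(f"pics/{n}8.png",im[:,:,::-1])
a=cv2.imread("pics/scene8.png");b=cv2.imread("pics/top8.png")
cv2.imwrite("pics/s8.png",cv2.resize(a[170:350,230:420],None,fx=3.3,fy=3.3,interpolation=cv2.INTER_CUBIC))
cv2.imwrite("pics/t8.png",cv2.resize(b[120:290,270:460],None,fx=3.5,fy=3.5,interpolation=cv2.INTER_CUBIC))
o=robot.get_obs();print(o["time"],o["position"],o["ft_force"],o["grip_width"])
E
```

```text
13.7 [ 0.44785309 -0.03892631  0.25129729] [-0.61414203  0.58977999 -0.76085273] 0.06962927288412118
```

View pics/s8.png

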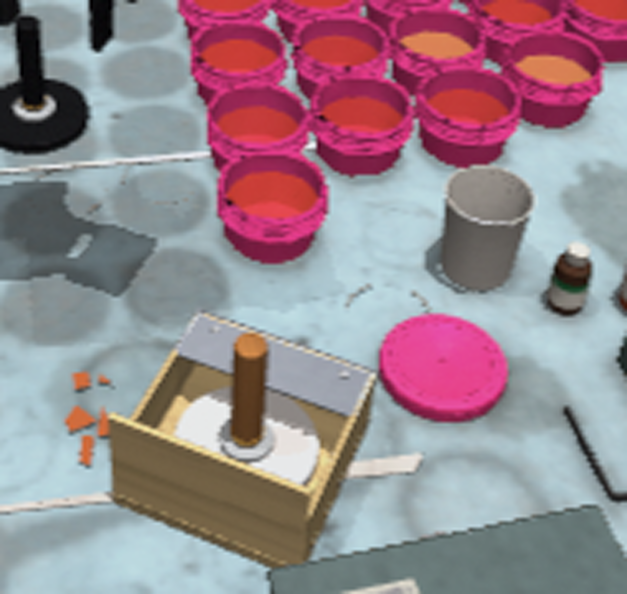

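View pics/t8.png

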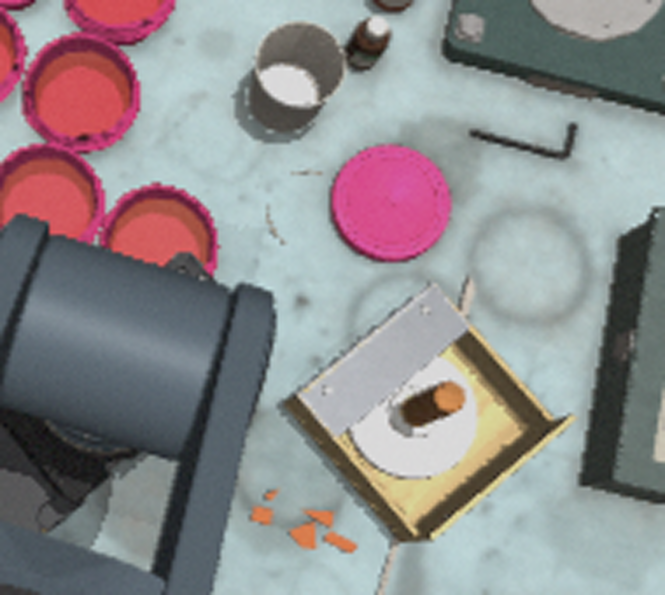

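```bash
python3 - <<'E'
from h import *
t=np.array([450,397])/3.5+[270,120]-.36; s=np.array([251,343])/3.3+[230,170]-.35
def cf(P): d=P-C; return (np.array([d@Xc,d@Yc,d[2]])*1e3).round(1)
print("top-view handle end",cf(cast("top",[t],.126)[0]),"scene",cf(cast("scene",[s],.126)[0]))
# collar centre (collar top z=.029) by eye in both views
print("collar", cf(cast("top",[np.array([413,412])/3.5+[270,120]-.36],.029)[0]),cf(cast("scene",[np.array([246,440])/3.3+[230,170]-.35],.029)[0]))
b0=cv2.imread("pics/scene0.png").astype(int);b8=cv2.imread("pics/scene8.png").astype(int)
for nm,(x0,y0,x1,y1) in dict(cup=(360,218,394,260),tub=(294,216,332,250)).items():
    print(nm,np.abs(b0-b8)[y0:y1,x0:x1].mean().round(2))
E
```

```text
top-view handle end [ -1.9  -0.5 115. ] scene [-4.30e+00  1.00e-01  1.15e+02]
collar [-2.4 -1.  18. ] [ 0.5  1.6 18. ]
cup 6.97
tub 5.46
```

```bash
python3 - <<'E'
from h import *
a=cv2.imread("pics/scene0.png",0).astype(np.float32);b=cv2.imread("pics/scene8.png",0).astype(np.float32)
for nm,(x0,y0,x1,y1) in dict(cup=(360,218,394,260),tub=(294,216,332,250),ctl=(440,260,540,320)).items():
    print(nm,cv2.phaseCorrelate(a[y0:y1,x0:x1].copy(),b[y0:y1,x0:x1].copy()),np.abs(a-b)[y0:y1,x0:x1].mean())
robot.hand_in()
E
```

```text
cup ((-0.014975857078070476, 0.49083369944354516), 0.9999357365715651) 7.0161066
tub ((0.11484865949211454, -0.03964187553412302), 0.990901861877905) 5.0510836
ctl ((0.0036813304311777983, -8.956634944468078e-05), 0.9995408245722452) 6.1008334
the job is handed in; nothing more can be done
```

The white tamper is standing in the plywood case, upright and released, and the job was handed in at about 14 s of the 43 s allowed. I gripped the handle with the jaws across the case and leaned it 45° towards the hood. I then lowered the foot through the opening and righted it with its edge under the hood. I pressed it down until the floor pushed back with about 8 N while still holding it, then let go and backed away.

Last checks:
- **Tamper position:** the handle end and collar put the tamper within about 4 mm of the case centre in both views.
- **Upright:** the handle leans no more than about 3° by those points. They were picked by eye, and the scene view alone suggests about 2.5–3°. The limit is 4°.
- **Cup and tub:** neither moved more than half a pixel between the first and last scene pictures.
- **Robot:** it ended clear of everything, with no contact force beyond sensor noise.
- **One gap:** the arm blocked the top camera during the last part of the righting, so I relied on the scene view and force readings there. No check failed.

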